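Load the dressing stone into its sprung bench holder

ROBOT

A 6-joint arm with a two-finger parallel gripper is mounted at the origin on the work surface; the furniture and walls round the work are solid. World frame = base frame: x ahead of the robot, y to its left, z up, the work surface at z = 0. Lengths are in m, angles in rad, forces in N, time in s.
With the tool pointing down it reaches from about 0.3 to 0.775 m from the base axis. Payload 14.6 kg.
Tool frame: the origin (TCP) lies on the centre line of the jaws, within the pads' length; the fingertips stand 19 mm ahead of it and the grasp point (between the pads) is the TCP; z points along the fingers, x is the direction in which the jaws open and shut, and the axes are right-handed (so a half turn about z gives the same grasp; the last joint's range is limited). The gripper opens to 94 mm and grips with 3 to 60 N. Pads are 16 mm wide; open, the fingers measure 119 mm over their backs; the gripper's body (75 mm by 177 mm) begins 78 mm behind the grasp point.
Start: joints at [1.199, 0.3, 1.521, -0, 1.321, -0.067], TCP at [0.165, 0.525, 0.224] pointing down, gripper open.
Joint ranges: [-3.03, 3.03], [-0.79, 2.21], [0.23, 2.52], [-1.04, 4.18], [0, 3.07], [-2.55, 2.55]. Speed limits (rad/s): [2.22, 2.22, 2.57, 3.14, 3.14, 3.14].

INTERFACE

Orientations are given as [roll, pitch, yaw] about the fixed x, y, z axes, in that order (R = Rz(yaw) Ry(pitch) Rx(roll)).
In Python, from station import ctrl, imaging gives the robot as it stands.
- The arm moves only by the shell command python3 -m handwheel 'ROWS' [OPENING] [FORCE]. ROWS is JSON, a list that holds one entry, the list of rows, each a list of 4 numbers: the shift along the tool's x, y, z in m, then the turn about the tool's z in rad. A call has 1 to 10 rows; each row shifts and turns the pose as measured when the row begins, along the tool's axes as they then stand; what a row does not reach is not made up. A row lasts 1/10 s, in which the tool goes at most 50 mm and 8.59 degrees, less where a joint would pass 70% of its speed; a pose out of reach is approached as far as the arm can. A call is refused whole if a number of a shift passes 0.05 or a number of a turn 0.15, either way. A call with a gripper value outside its range is refused whole. OPENING is the finger opening in m, from 0 to 0.094, set as the call begins (- or left out, the last holds). The fingers move at their own pace and stop on an object; FORCE is the grip in N (left out, the last holds). Time passes only in rows, so rows that do not move let the fingers close. It gives the time, the measured TCP pose, the force and the opening at its end, in the units of the state.
- ctrl.get_obs(): the state, without advancing time (a new reading comes with each control period).
- imaging.camera(name): name is "side" or "top" or "wrist"; returns the picture (384x512x3 uint8, red, green, blue); there is no depth.
- imaging.camera_model(name): a dict with "camera_matrix" (3x3 intrinsics, pixels), "position" and "attitude" of the camera in the world. Camera axes: x right, y up, looking along -z (the intrinsics and any distortion apply to the point x, -y, -z); pixel columns grow to the right and rows downward; lengths in m; the calibration is good to about 2 mm. A picture is of the moment at which its call begins: read the wrist's pose just before it. camera_model takes no time and is no camera call; for the wrist camera it gives the pose at the moment of the call.
- ctrl.hand_in(): hands the job in, once; it reports no verdict.
The state is a dict: "time_s": time; "qpos": joint angles; "joint_vel": joint speeds; "tau": joint torques, N m; "ee_pos": TCP position; "eef_rot": TCP orientation; "force": force on the tool from outside, world axes, zero at the start; "moment": the same for the moment, N m; "grip_width": finger opening in m.
Only numpy, scipy, OpenCV 4.12 (cv2) and the standard library are available. Lean on these libraries where they do the work, as an engineer would, in place of code of your own. Each camera call takes 0.05 s, during which the arm holds its last target. There are 200 camera calls.

TASK

Load the dressing stone into the blue bench holder without gripping or lifting it: with the fingertips press it down hard on its sprung pad so that it clears the bridge bar, and keep pressing while you slide it under the bar and the leaf spring. Slide it fully home to the end stop, so that the pad springs up again behind it, then take the hand away; leave the other things on the table where they are.

Things in the scene. Friction and masses are not known exactly. Their poses are not given: they have to be found in the camera images.
- stone_holder: Blue bench holder fixed to the table, 290 long (its x) x 86 wide (its y; 124 over the feet); origin at the centre of its underside, z up. The stone is loaded along its +x. Steel bed, top at z = 22, from x = -22 to the end stop's face at x = 130 (stop 48 high). Side rails, tops at z = 40, leave a channel 58 wide along the whole length. The sprung pad comes before the bridge bar.
- holder_bridge (a point): Middle of the lower near edge of the dark bridge bar, at (35, 0, 51) mm in the holder's frame. The bar crosses the channel from x = 35 to 49, underside at z = 51, top at z = 65 (screws on its posts to 69); the stone goes under it.
- holder_home (a point): Where the middle of the stone's underside lies when fully home, at (52.5, 0, 22) mm in the holder's frame; the slot between the raised pad's end and the end stop is 155 long, so it is good to 2.5 mm along x.
- pad (a joint): Depression of the sprung aluminium pad, m: 0 = up, 0.012 = fully down, flush with the bed. Its spring takes about 5 N to start and 14 N fully down. On the raised pad the stone is 7 mm too high for the bridge bar: it enters with the pad 7.5 to 12 mm down.
- pad_top (a point): Centre of the pad's top face, at (-80, 0, 34) mm in the holder's frame when up, 12 mm above the bed; moves with the pad. The pad is 110 x 50 mm, from x = -135 to -25.
- leaf (a joint): Lift of the leaf spring, rad: 0 = at rest, grows as the stone lifts it (about 0.07 with the stone home). The steel leaf, 32 wide, is hinged under the bridge bar and slopes down along the holder's +x to its tip; it presses on the stone's top with about 3.5 N.
- leaf_tip (a point): Underside of the leaf spring's tip, at (102, 0, 42) mm in the holder's frame at rest, 4 mm below the top of a stone that lies on the bed.
- dressing_stone: Grey-brown dressing stone, plain bar 48 (its x) x 150 (its y) x 24 mm, about 0.3 kg; origin at the centre of its underside. Its length lies along the holder's x. It starts in the channel on the raised pad, its middle at x = -68 to -50 in the holder's frame, its top 58 mm above the table. Pad, bed and leaf are smooth (friction 0.2); a fingertip pressed on its rough top drags it.
- felt_wheel: Bystander: cream felt wheel, 60 across, 25 high; origin under its centre.
- wood_block: Bystander: wooden packing block 42 x 60 x 30; origin under its centre.
- floor_jar: Bystander: jar with a lid, 71 across, 102 high; origin under its centre.
- wedge_2: Bystander: wooden wedge 30 x 81 x 22; origin under its centre.
- sample_tile_1: Bystander: red granite tile 56 x 56 x 10; origin under its centre.
- sample_tile_2: Bystander: grey granite tile 56 x 56 x 10; origin under its centre.

How it is judged:
On the way, in this order (a step that is already met when the one before it is completed fails the run):
1. the stone is pressed down on the sprung pad while still in front of the bridge bar (value of joint pad above 0.006 m and x of dressing_stone in the frame of stone_holder below -0.03 m), for 0.1 s.
2. the stone, slid under the bridge bar, lifts the leaf spring (value of joint leaf above 0.03 rad and x of dressing_stone in the frame of stone_holder above 0 m), for 0.1 s.
At the end, for the whole second after the job is handed in: The stone lies flat on the fixed bed (within 4 mm in height, tilt under 0.05 rad), its middle 47 to 58 mm past the holder's origin, between the end stop and the pad; the pad is up again (under 3 mm down), the leaf spring rests on the stone (lifted over 0.04 rad), the stone is at rest (x of dressing_stone in the frame of stone_holder between 0.047 and 0.058 m and z of dressing_stone in the frame of stone_holder below 0.026 m and angle between dressing_stone's own z axis and vertical below 0.05 rad and value of joint pad below 0.003 m and value of joint leaf above 0.04 rad and linear speed of dressing_stone below 0.01 m/s); the robot touches nothing.
It fails at once if the stone is lifted out of the holder (its underside more than 50 mm above the table) (z of dressing_stone in the frame of stone_holder above 0.05 m).
It fails at once if the stone is gripped: the fingers straddle it, one each side, their tips about 10 mm or more below its top (z of the grasp point in the frame of dressing_stone below 0.034 m and x of the grasp point in the frame of dressing_stone between -0.03 and 0.03 m and y of the grasp point in the frame of dressing_stone between -0.07 and 0.07 m).
It fails at once if a bystander is moved by more than 30 mm (distance of any of felt_wheel, wood_block, floor_jar, wedge_2, sample_tile_1, sample_tile_2 from where it was at the start of the episode above 0.03 m).
It also fails if it takes over 38 s, if anything falls off the work surface, if the arm or the gripper's body presses on something with over 40 N, if the wrist force passes 120 N, or if a joint passes its speed limit or range.

## Working session

There is one attempt and no reset: what is moved stays moved. The work goes in short steps, Python scripts to look and compute and a shell command to move; the robot and the scene stay as the last step left them, time stands still between calls to the robot, and variables do not carry over. Pictures are saved under pics/ and viewed, about 8 in all and at most 12, crops included, and the job is handed in when it is done.

```bash
mkdir -p pics; ls; python3 - <<'E'
from station import ctrl, imaging
import cv2,numpy as np
np.set_printoptions(precision=4,suppress=True)
for n in ("top","side"):
    im=imaging.camera(n); cv2.imwrite(f"pics/{n}0.png",im[:,:,::-1])
    m=imaging.camera_model(n); print(n,m)
o=ctrl.get_obs(); print(o)
a=cv2.imread("pics/top0.png");b=cv2.imread("pics/side0.png")
cv2.imwrite("pics/both0.png",cv2.resize(np.vstack([a,b]),None,fx=.78,fy=.78) if 0 else a)
E
```

```text
pics
top {'camera_matrix': array([[360.9982,   0.    , 254.3511],
       [  0.    , 360.9982, 190.6444],
       [  0.    ,   0.    ,   1.    ]]), 'position': array([ 0.322 , -0.0049,  1.1684]), 'attitude': array([ 0.1881, -0.0158, -1.5874])}
side {'camera_matrix': array([[455.1206,   0.    , 248.0916],
       [  0.    , 455.1206, 187.106 ],
       [  0.    ,   0.    ,   1.    ]]), 'position': array([ 0.4343, -1.1322,  0.7607]), 'attitude': array([ 1.0051,  0.0091, -0.0901])}
{'time_s': 0.1, 'qpos': array([ 1.1994,  0.3004,  1.5215, -0.    ,  1.3207, -0.0666]), 'joint_vel': array([-0.0009, -0.0001, -0.002 ,  0.0004, -0.0005,  0.0009]), 'tau': array([  0.0018, -53.2649, -35.3284,   0.071 ,   0.0235,  -0.0001]), 'ee_pos': array([0.165 , 0.5245, 0.224 ]), 'eef_rot': array([-3.1415,  0.001 ,  1.266 ]), 'force': array([-0.4277,  0.8603, -0.2127]), 'moment': array([ 0.0444,  0.0645, -0.0644]), 'grip_width': 0.09392908170540623}
```

View pics/top0.png

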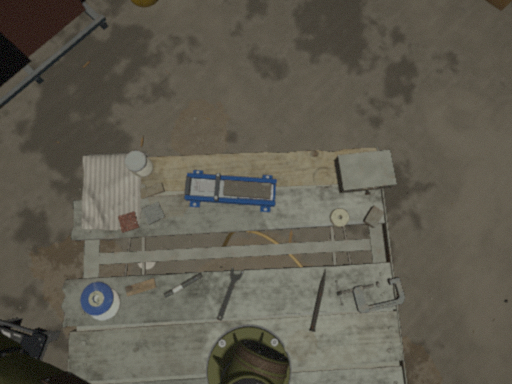

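View pics/side0.png

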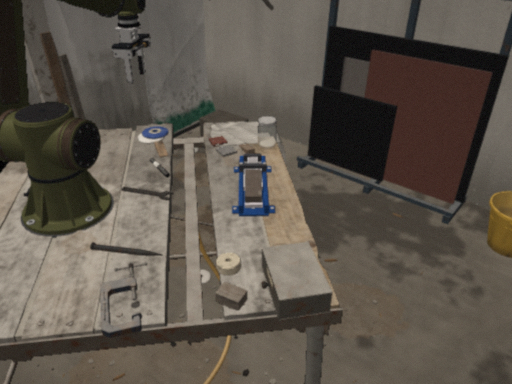

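The top view shows the holder spanning px (186–276, 172–210), with the stone at its right end (225–272) and the bridge at column ~218. Loading therefore runs to image left, about world +y. Next I segment the parts.

```bash
cat > h.py <<'E'
import numpy as np,cv2
from scipy.spatial.transform import Rotation as R
from station import ctrl, imaging
np.set_printoptions(precision=4,suppress=True)
def ray(m,uv):
    K=m["camera_matrix"];uv=np.atleast_2d(uv).astype(float)
    d=np.c_[(uv[:,0]-K[0,2])/K[0,0],-(uv[:,1]-K[1,2])/K[1,1],-np.ones(len(uv))]
    return d@R.from_euler("xyz",m["attitude"]).as_matrix().T
def plane(m,uv,z):
    d=ray(m,uv);p=m["position"];return p+d*((z-p[2])/d[:,2])[:,None]
def proj(m,P):
    c=(np.atleast_2d(P)-m["position"])@R.from_euler("xyz",m["attitude"]).as_matrix();K=m["camera_matrix"]
    return np.c_[K[0,2]-K[0,0]*c[:,0]/c[:,2],K[1,2]+K[1,1]*c[:,1]/c[:,2]]
E
python3 - <<'E'
from h import *
for n in ("top","side"):
    im=cv2.imread(f"pics/{n}0.png");m=imaging.camera_model(n)
    h=cv2.cvtColor(im,cv2.COLOR_BGR2HSV)
    k=cv2.inRange(h,(105,130,40),(125,255,255))
    k=cv2.morphologyEx(k,cv2.MORPH_CLOSE,np.ones((3,3)))
    x0,y0,x1,y1=(175,160,290,220) if n=="top" else (225,145,285,225)
    q=np.zeros_like(k);q[y0:y1,x0:x1]=k[y0:y1,x0:x1]
    pts=cv2.findNonZero(q); r=cv2.minAreaRect(pts);b=cv2.boxPoints(r)
    print(n,r); P=plane(m,b,.02 if n=="top" else .04);print(P, P.mean(0)); 
    cv2.imwrite(f"pics/{n}crop.png",cv2.resize(im[y0:y1,x0:x1],None,fx=6.5,fy=6.5,interpolation=cv2.INTER_CUBIC))
E
```

```text
top ((230.15536499023438, 190.6940460205078), (89.34211730957031, 35.19452667236328), 4.028263568878174)
[[ 0.4962  0.1985  0.02  ]
 [ 0.6119  0.1927  0.02  ]
 [ 0.5871 -0.098   0.02  ]
 [ 0.4718 -0.0868  0.02  ]] [0.5418 0.0516 0.02  ]
side ((253.5, 185.5), (41.0, 59.0), 0.0)
[[ 0.4768 -0.1367  0.04  ]
 [ 0.4974  0.1955  0.04  ]
 [ 0.6323  0.181   0.04  ]
 [ 0.5866 -0.148   0.04  ]] [0.5483 0.023  0.04  ]
```

View pics/topcrop.png

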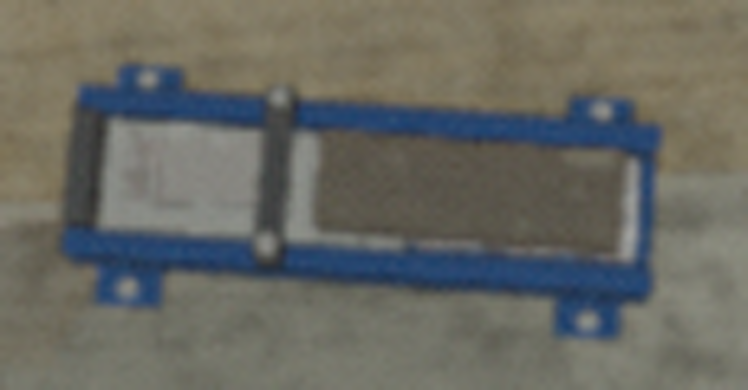

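The crop shows the end stop at left, bridge screws at crop px (280,97) and (267,246), and stone corners near (322,132), (627,153), (617,256) and (313,232). I cast these at their known heights.

```bash
python3 - <<'E'
from h import *
m=imaging.camera_model("top")
f=lambda c,z:plane(m,(np.array(c)+.5)/6.5-.5+[175,160],z)
S=f([(280,97),(267,246)],.069);print("screws",S,np.linalg.norm(S[0]-S[1]),S.mean(0))
T=f([(322,132),(627,153),(617,256),(313,232)],.058);print("stone",T,T.mean(0),np.linalg.norm(T[0]-T[1]),np.linalg.norm(T[1]-T[2]))
E_=f([(82,88),(660,128)],.04);d=E_[0]-E_[1];print("rail",E_,np.linalg.norm(d),np.degrees(np.arctan2(d[1],d[0])))
d2=(T[0]-T[1])+(T[3]-T[2]);print(np.degrees(np.arctan2(d2[1],d2[0])))
F=f([(149,79),(602,111),(588,320),(127,288)],.008);print("feet",F,F.mean(0))
for a,b in((0,1),(3,2)):
  d=F[a]-F[b];print(np.degrees(np.arctan2(d[1],d[0])))
st=f([(104,110),(96,228)],.048);print("stop edge",st,st.mean(0))
o=ctrl.get_obs();th=np.radians(94.2)
E
```

```text
screws [[0.5839 0.0881 0.069 ]
 [0.5113 0.094  0.069 ]] 0.07276087536409451 [0.5476 0.091  0.069 ]
stone [[ 0.5688  0.0687  0.058 ]
 [ 0.5565 -0.0788  0.058 ]
 [ 0.506  -0.0727  0.058 ]
 [ 0.5198  0.073   0.058 ]] [ 0.5378 -0.0025  0.058 ] 0.14794809780399926 0.050815706870603515
rail [[ 0.5966  0.1879  0.04  ]
 [ 0.5727 -0.0966  0.04  ]] 0.2854886171146926 85.19832620512742
84.92299693035098
feet [[ 0.6086  0.1596  0.008 ]
 [ 0.589  -0.07    0.008 ]
 [ 0.4822 -0.0605  0.008 ]
 [ 0.5016  0.1691  0.008 ]] [0.5453 0.0496 0.008 ]
85.11525343750525
85.17225092240813
stop edge [[0.5834 0.1756 0.048 ]
 [0.5249 0.1785 0.048 ]] [0.5542 0.1771 0.048 ]
```

View pics/sidecrop.png

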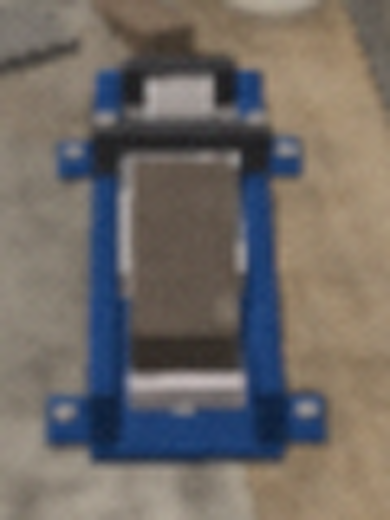

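Fits agree: the holder origin is at (0.544, 0.049) with yaw ≈85.1°, and the stone is at x ≈ -52 mm, y ≈ +2 mm in the holder frame. The side crop confirms that the stone is on the pad at the near end. I'll press at holder x ≈ -90, with the jaw axis across the holder and the fingers nearly closed. First I turn the tool and travel.

```bash
python3 -m handwheel '[[[0,0,0,0.15],[0,0,0,0.15],[0,0,0,0.15],[0,0,0,0.15],[0,0,0,0.15],[0,0,0,0.15],[0,0,0,0.15],[0,0,0,0.15],[0,0,0,0.15]]]' 0.014 10
python3 -m handwheel '[[[0.03,0.038,0,0],[0.03,0.038,0,0],[0.03,0.038,0,0],[0.03,0.038,0,0],[0.03,0.038,0,0],[0.03,0.038,0,0],[0.03,0.038,0,0],[0.03,0.038,0,0],[0.03,0.038,0,0],[0.03,0.038,0,0]]]'
```

```text
time_s: 1.0
ee_pos: [0.1645, 0.5232, 0.2207]
eef_rot: [3.134, 0.002, -0.09]
force: [-0.6, -0.4, -0.2]
grip_width: 0.0254
time_s: 2.0
ee_pos: [0.43, 0.1042, 0.2208]
eef_rot: [3.132, 0.004, -0.091]
force: [0.8, 0.5, 0.2]
grip_width: 0.014
```

```bash
python3 -m handwheel '[[[0.03,0.034,0.015,0],[0.03,0.034,0.015,0],[0.03,0.034,0.015,0],[0.025,0.028,0.015,0],[0.01,0.01,0.015,0],[0,0,0,0],[0,0,0,0]]]'
python3 - <<'E'
from h import *
o=ctrl.get_obs();print(o["ee_pos"],o["eef_rot"],o["force"],o["time_s"])
for n in ("top","wrist"):
    im=imaging.camera(n); cv2.imwrite(f"pics/{n}1.png",im[:,:,::-1])
    print(imaging.camera_model(n)["position"],imaging.camera_model(n)["attitude"])
E
```

```text
time_s: 2.7
ee_pos: [0.5457, -0.0597, 0.1428]
eef_rot: [3.132, 0.005, -0.098]
force: [-0.7, 0.1, -0.2]
grip_width: 0.0137
[ 0.5457 -0.0597  0.1428] [ 3.1322  0.005  -0.0977] [-0.702   0.1116 -0.2348] 2.7
[ 0.322  -0.0049  1.1684] [ 0.1881 -0.0158 -1.5874]
[0.553  0.0166 0.3034] [-0.2687  0.0032 -0.0957]
```

View pics/wrist1.png

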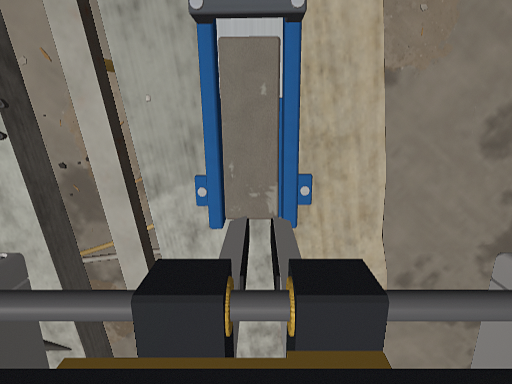

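The wrist view shows the stone lying between the rails: front top edge (219–279, 37), bridge screws (196,3) and (297,3), rear feet screws (202,191) and (305,190). The fingertips are just behind the stone's rear end. I refine with these.

```bash
python3 - <<'E'
from h import *
m=imaging.camera_model("wrist");g=lambda c,z:plane(m,c,z)
S=g([(196,3),(297,3)],.069);print("screws",S,S.mean(0))
F=g([(202,191),(305,190)],.008);print("feet",F,F.mean(0))
T=g([(219,37),(279,37),(224,217)],.058);print("stone",T,T[:2].mean(0))
d=S.mean(0)-F.mean(0);print("axis yaw",np.degrees(np.arctan2(d[1],d[0])))
print("tool tip px",proj(m,ctrl.get_obs()["ee_pos"]-[0,0,.019]))
for o,th in ((np.array([.5443,.0488]),np.radians(85.1)),):
    e=np.array([np.cos(th),np.sin(th)]);n=np.array([-e[1],e[0]])
    for k,P in(("S",S),("F",F),("T",T),("tcp",ctrl.get_obs()["ee_pos"][None])):print(k,(P[:,:2]-o)@np.c_[e,n]*1e3)
E
```

```text
screws [[0.5144 0.0939 0.069 ]
 [0.5858 0.087  0.069 ]] [0.5501 0.0904 0.069 ]
feet [[ 0.4839 -0.0596  0.008 ]
 [ 0.592  -0.0688  0.008 ]] [ 0.5379 -0.0642  0.008 ]
stone [[ 0.5266  0.0732  0.058 ]
 [ 0.5722  0.0687  0.058 ]
 [ 0.5117 -0.0726  0.058 ]] [0.5494 0.0709 0.058 ]
axis yaw 85.51075364487482
tool tip px [[260.2749 229.0019]]
S [[ 42.3848  33.6601]
 [ 41.5863 -38.081 ]]
F [[-113.1837   50.9672]
 [-113.0942  -57.6123]]
T [[  22.7513   19.739 ]
 [  22.2545  -26.1319]
 [-123.7481   22.1437]]
tcp [[-107.4282  -10.6369]]
```

The wrist view moves the origin 2.5 mm to (0.547, 0.0486). The stone stays at x ≈ -52. I go above the press point and then descend.

```bash
python3 -m handwheel '[[[-0.008,-0.018,0.01,-0.014],[0,0,0.02,0],[0,0,0.012,0],[0,0,0,0],[0,0,0,0]]]'; python3 -m handwheel '[[[0,0,0,0],[0,0,0,0]]]'
```

```text
time_s: 3.3
ee_pos: [0.5395, -0.0367, 0.1051]
eef_rot: [3.132, -0.003, -0.078]
force: [0.2, -0.5, 0.5]
grip_width: 0.014
time_s: 3.5
ee_pos: [0.5401, -0.0367, 0.1066]
eef_rot: [3.132, -0.005, -0.077]
force: [0.4, -0.1, -0.8]
grip_width: 0.0141
```

```bash
python3 -m handwheel '[[[0,0.005,0.012,0.006],[0,0,0.008,0],[0,0,0.006,0],[0,0,0.004,0],[0,0,0.003,0]]]'; python3 -m handwheel '[[[0,0,0.003,0],[0,0,0.003,0]]]'
```

```text
time_s: 4.0
ee_pos: [0.5402, -0.043, 0.0717]
eef_rot: [3.132, -0.006, -0.085]
force: [-1.1, 1.0, 5.5]
grip_width: 0.0142
time_s: 4.2
ee_pos: [0.5403, -0.043, 0.0659]
eef_rot: [3.132, -0.006, -0.085]
force: [-3.6, 1.0, 10.1]
grip_width: 0.014
```

```bash
python3 -m handwheel '[[[0,0,0.003,0],[0,0,0.003,0],[0,0,0.003,0]]]'; python3 -m handwheel '[[[0,0,0.003,0],[0,0,0.003,0]]]'
```

```text
time_s: 4.5
ee_pos: [0.543, -0.0434, 0.0651]
eef_rot: [3.131, -0.014, -0.084]
force: [-14.3, 1.7, 36.1]
grip_width: 0.0142
time_s: 4.7
ee_pos: [0.5449, -0.0436, 0.0651]
eef_rot: [3.13, -0.019, -0.083]
force: [-18.2, 2.1, 39.3]
grip_width: 0.0142
```

The pad is fully down, but 39 N is too hard and the hand drifts in +x. I ease off, bring it back laterally and start the slide.

```bash
python3 -m handwheel '[[[-0.002,0,0.001,0],[-0.002,0,0.0015,0],[-0.001,-0.002,0.0018,0]]]'; python3 -m handwheel '[[[-0.001,-0.004,0.0018,0],[-0.001,-0.004,0.0018,0],[-0.001,-0.004,0.0018,0]]]'
```

```text
time_s: 5.0
ee_pos: [0.5442, -0.0421, 0.0657]
eef_rot: [3.129, -0.032, -0.083]
force: [-0.4, -5.0, 9.0]
grip_width: 0.0139
time_s: 5.3
ee_pos: [0.5456, -0.033, 0.0654]
eef_rot: [3.123, -0.042, -0.082]
force: [-9.8, -10.4, 23.2]
grip_width: 0.0141
```

```bash
python3 - <<'E'
from h import *
im=imaging.camera("wrist"); cv2.imwrite("pics/wrist2.png",im[:,:,::-1])
m=imaging.camera_model("wrist");print(m["position"],m["attitude"],ctrl.get_obs()["force"])
o=np.array([.547,.0486]);th=np.radians(85.2);e=np.array([np.cos(th),np.sin(th)]);n=np.array([-e[1],e[0]])
hol=lambda x,y,z:np.r_[o+e*x+n*y,z]
print(proj(m,[hol(.035,0,.051),hol(.022,0,.046),hol(.035,0,.046)]))
E
```

```text
[0.5446 0.0452 0.2247] [-0.2778 -0.0428 -0.0808] [-7.0563 -9.0528 22.0254]
[[249.7194  32.4692]
 [249.7689  60.1229]
 [249.6241  34.6913]]
```

View pics/wrist2.png

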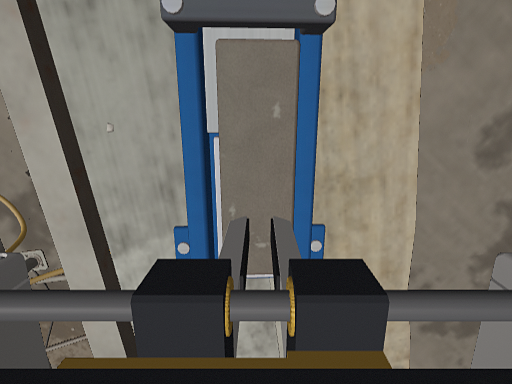

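The stone follows the fingers: its front edge at row 40 puts it at x ≈ 32 mm, so its middle is at ≈ -43. It leans on the right rail with the pad down. I continue with a bit more lateral bias.

```bash
python3 -m handwheel '[[[-0.002,-0.005,0.0018,0],[-0.002,-0.005,0.0018,0],[-0.002,-0.005,0.0018,0],[-0.002,-0.005,0.0018,0]]]'; python3 -m handwheel '[[[-0.002,-0.005,0.0018,0],[-0.002,-0.005,0.0018,0],[-0.002,-0.005,0.0018,0],[-0.002,-0.005,0.0018,0]]]'
```

```text
time_s: 5.75
ee_pos: [0.546, -0.0161, 0.0657]
eef_rot: [3.117, -0.062, -0.082]
force: [-1.3, -6.0, 17.2]
grip_width: 0.0138
time_s: 6.15
ee_pos: [0.5471, 0.0013, 0.0659]
eef_rot: [3.112, -0.082, -0.081]
force: [-1.2, -7.5, 17.0]
grip_width: 0.0141
```

Each row under load lets the arm's compliance tilt the tool about 0.005 rad, so I use fewer, longer steps.

```bash
python3 -m handwheel '[[[-0.002,-0.012,0.002,0],[-0.002,-0.012,0.002,0],[-0.002,-0.012,0.002,0]]]'; python3 - <<'E'
from h import *
im=imaging.camera("wrist"); cv2.imwrite("pics/wrist3.png",im[:,:,::-1])
m=imaging.camera_model("wrist");o=ctrl.get_obs();print(m["position"],m["attitude"],o["force"],o["ee_pos"],o["eef_rot"])
E
```

```text
time_s: 6.45
ee_pos: [0.5501, 0.0342, 0.0658]
eef_rot: [3.106, -0.098, -0.081]
force: [-6.2, -13.8, 26.8]
grip_width: 0.0141
[0.5404 0.1169 0.2232] [-0.2942 -0.0998 -0.0794] [-3.997  -8.3028 25.3274] [0.5502 0.0356 0.0659] [ 3.1067 -0.099  -0.0804]
```

View pics/wrist3.png

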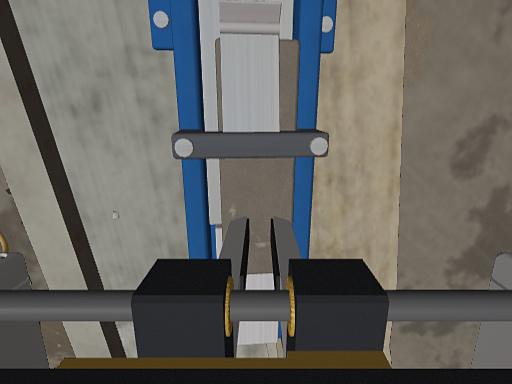

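The stone is under the bridge and the leaf. Its front edge is at px (218–298, 40), and the fingertips (row 218) are still behind the bar (row 158).

```bash
cat >> h.py <<'E'
o0=np.array([.547,.0486]);th=np.radians(85.2);e=np.array([np.cos(th),np.sin(th)]);n=np.array([-e[1],e[0]])
def hol(P):return (np.atleast_2d(P)[:,:2]-o0)@np.c_[e,n]*1e3
E
python3 - <<'E'
from h import *
m=imaging.camera_model("wrist")
print("front",hol(plane(m,[(218,40),(297,40)],.046)),"screws(42)",hol(plane(m,[(183,147),(319,146)],.069)))
P=np.array(ctrl.get_obs()["ee_pos"]);Rm=R.from_euler("xyz",ctrl.get_obs()["eef_rot"]).as_matrix()
print("tip",hol(P+Rm[:,2]*.019),P+Rm[:,2]*.019)
E
```

```text
front [[ 99.7777  17.4408]
 [100.7756 -26.4255]] screws(42) [[ 44.9389  36.6283]
 [ 44.7314 -35.7634]]
tip [[-13.3154  -6.103 ]] [0.552  0.0348 0.047 ]
```

```bash
python3 -m handwheel '[[[-0.002,-0.011,0.002,0],[-0.002,-0.011,0.002,0]]]'; python3 - <<'E'
from h import *
im=imaging.camera("wrist"); cv2.imwrite("pics/wrist4.png",im[:,:,::-1])
m=imaging.camera_model("wrist");o=ctrl.get_obs();print(o["force"],o["ee_pos"],o["eef_rot"])
P=np.array(o["ee_pos"]);Rm=R.from_euler("xyz",o["eef_rot"]).as_matrix()
print("tip",hol(P+Rm[:,2]*.019),P+Rm[:,2]*.019)
E
```

```text
time_s: 6.7
ee_pos: [0.5516, 0.0551, 0.0659]
eef_rot: [3.103, -0.108, -0.08]
force: [-5.7, -13.8, 26.6]
grip_width: 0.014
[-4.8836 -8.0084 25.3555] [0.5517 0.0564 0.066 ] [ 3.1029 -0.109  -0.0795]
tip [[ 7.4435 -6.1319]] [0.5537 0.0555 0.0471]
```

```bash
python3 -m handwheel '[[[-0.002,-0.006,0.002,0],[-0.002,-0.005,0.002,0]]]'; python3 - <<'E'
from h import *
im=imaging.camera("wrist"); cv2.imwrite("pics/wrist5.png",im[:,:,::-1])
m=imaging.camera_model("wrist");o=ctrl.get_obs();print(o["force"],o["ee_pos"],o["eef_rot"])
P=np.array(o["ee_pos"]);Rm=R.from_euler("xyz",o["eef_rot"]).as_matrix()
print("tip",hol(P+Rm[:,2]*.019),P+Rm[:,2]*.019)
E
```

```text
time_s: 6.95
ee_pos: [0.5523, 0.0655, 0.066]
eef_rot: [3.1, -0.118, -0.079]
force: [-3.9, -14.8, 24.2]
grip_width: 0.0141
[-1.8997 -6.6333 21.4523] [0.5524 0.0659 0.066 ] [ 3.0998 -0.119  -0.0785]
tip [[16.9505 -6.2122]] [0.5546 0.065  0.0472]
```

View pics/wrist5.png

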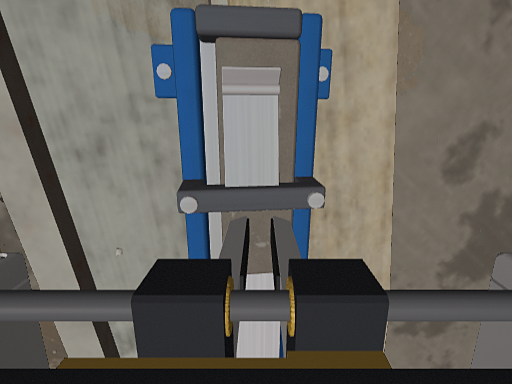

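The stone's front edge (row ~39) appears to meet the end stop, and the tips are still ~10 mm clear of the bar. I give one more gentle push and watch the y force.

```bash
python3 -m handwheel '[[[-0.001,-0.004,0.0018,0],[-0.001,-0.003,0.0018,0]]]'; python3 - <<'E'
from h import *
o=ctrl.get_obs()
P=np.array(o["ee_pos"]);Rm=R.from_euler("xyz",o["eef_rot"]).as_matrix()
print("tip",hol(P+Rm[:,2]*.019),P+Rm[:,2]*.019)
E
```

```text
time_s: 7.2
ee_pos: [0.5541, 0.0707, 0.0661]
eef_rot: [3.096, -0.127, -0.078]
force: [-6.3, -12.2, 20.9]
grip_width: 0.014
tip [[21.7601 -7.6709]] [0.5565 0.0696 0.0473]
```

Fy/Fz ≈ 0.58, so the stone is probably against the stop and the tips are slipping. I lift off, go back and look.

```bash
python3 -m handwheel '[[[0,0,-0.01,0],[0,0.004,-0.02,0],[0,0.03,-0.03,0],[0,0.04,-0.03,0],[0,0.04,-0.02,0],[0,0.04,0,0],[0,0,0,0],[0,0,0,0]]]'; python3 - <<'E'
from h import *
im=imaging.camera("wrist"); cv2.imwrite("pics/wrist6.png",im[:,:,::-1])
m=imaging.camera_model("wrist");o=ctrl.get_obs();print(o["force"],o["ee_pos"],o["eef_rot"])
cv2.imwrite("pics/top6.png",imaging.camera("top")[:,:,::-1])
E
```

```text
time_s: 8.0
ee_pos: [0.5268, -0.081, 0.1887]
eef_rot: [3.095, -0.129, -0.075]
force: [0.5, 0.5, -0.7]
grip_width: 0.0138
[ 0.2786 -0.8462 -0.1125] [ 0.5268 -0.0807  0.1885] [ 3.095  -0.1291 -0.074 ]
```

View pics/wrist6.png

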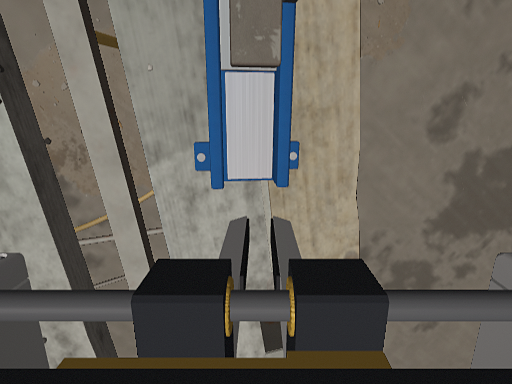

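The pad is clear of the stone: pad end at row ~71, stone rear edge at row ~66, with a narrow bed strip between. I check the position and pad height by the numbers, and the top view.

```bash
python3 - <<'E'
from h import *
m=imaging.camera_model("wrist")
print("stone rear top/bottom",hol(plane(m,[(231,63),(279,65)],.046)),hol(plane(m,[(231,68),(279,68)],.022)))
print("feet(-113?)",hol(plane(m,[(201,158),(293,157)],.008)))
for z in(.022,.034):
  A=plane(m,[(225,71),(274,71),(228,179),(272,179)],z);print(z,np.linalg.norm(A[0]-A[1]),np.linalg.norm(A[2]-A[3]),hol(A))
a=cv2.imread("pics/top6.png")[155:220,180:285];b=cv2.imread("pics/wrist6.png")[0:200,190:310]
a=cv2.resize(a,None,fx=5.5,fy=5.5,interpolation=cv2.INTER_CUBIC);b=cv2.resize(b,None,fx=1.78,fy=1.78)
k=np.zeros((600,800,3),np.uint8);k[:a.shape[0],:a.shape[1]]=a;k[600-min(240,b.shape[0]):,580:580+b.shape[1]]=b[:240]
cv2.imwrite("pics/chk.png",k)
E
```

```text
stone rear top/bottom [[-16.469   19.5707]
 [-17.0735 -26.4007]] [[-18.6279  18.738 ]
 [-17.455  -31.1119]]
feet(-113?) [[-114.0657   54.2804]
 [-114.3611  -54.0339]]
0.022 0.050816372984544604 0.05092033158784398 [[ -21.6131   24.8993]
 [ -20.4759  -25.9043]
 [-135.9867   24.2157]
 [-137.1934  -26.6904]]
0.034 0.048922604162652025 0.049022688550809185 [[ -22.6026   25.1245]
 [ -21.5078  -23.7858]
 [-132.7138   24.4663]
 [-133.8756  -24.5426]]
```

View pics/chk.png

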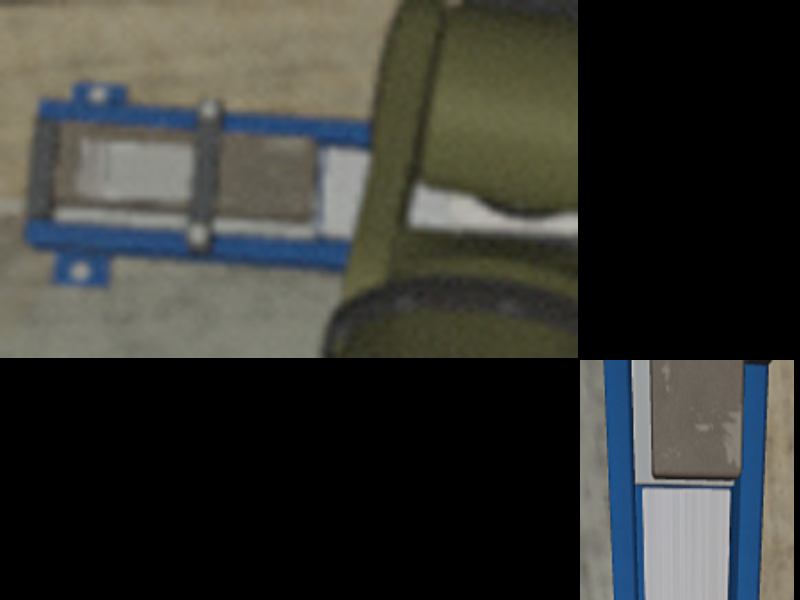

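All checks agree. The pad's apparent length is 111 mm at z = 34 against a true 110, so it is up; at z = 22 it would come out as 115. The stone's rear is about 3 to 5 mm ahead of the pad end, its front is at the stop and the leaf lies on its top. The hand is well clear.

```bash
python3 -c "
from station import ctrl
o=ctrl.get_obs();print(o['time_s'],o['force']);print(ctrl.hand_in())"
```

```text
8.1 [1.29021488 0.03376979 0.07466484]
the job is handed in; nothing more can be done
None
```

I loaded the stone by pressing its top with the nearly closed fingertips and sliding it under the bridge bar and leaf to the end stop. Then I lifted the hand clear and handed in at 8.1 s; no verdict is reported.

**Last checks:**
- **Stone:** its front is at the stop and its rear is about 3 to 5 mm ahead of the raised pad's end. That puts its middle at about x = 54 mm, within the 47 to 58 allowed. I judged it flat from the images only.
- **Pad:** it measures 111 mm long when cast at the raised height, against a true 110, so it is up.
- **Leaf:** it lies on the stone's top.
- **Hand:** the force reads near zero and nothing is touched.
- **Bystanders:** none lay on the hand's path. I did not re-measure them at the end.

**What did not go as planned:**
- The first press peaked at about 39 N at the fingertips, with 18 N sideways, and I eased off at once.
- The tool tilted about 0.13 rad under load.
- The stone lies about 4 to 5 mm off the channel's centre, against the -y rail.
- Positions from the wrist camera differ from the fitted holder frame by up to about 3 mm along x, so I judged the end position relative to the pad and the stop.

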